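# Find the heavy side of a wheel on the balancing stand and hold it down

### The job

The closed steel wheel on the balancing stand has a weight welded inside it that you cannot see, and its stiff seals keep it from swinging round by itself. Turn it by its rim to feel which side is heavy, bring the heavy side to the bottom, and finish still gripping the rim and holding the wheel steady like that, so that a counterweight can be tacked on top. Leave the other things on the table where they are.

Things in the scene. Friction and masses are not known exactly. Their poses are not given: they have to be found in the camera images.
- wheel_centre (a point): Centre of the wheel, on its spindle, 130 mm above the table. The wheel is a closed steel disc standing upright, 160 mm across, 30 mm thick (15 mm either side of this point), alike all round. Here y runs along the level spindle, z is up, x lies level in the plane of the wheel, roughly away from the robot. The rim can be pinched across its thickness from above.
- stand: Grey balancing stand, bolted down, that carries the wheel between two posts; origin under the wheel's centre at table height, axes as wheel_centre. Base plate 170 x 190 x 12 mm. The bearings' inner faces are 59 mm either side of the wheel's mid-plane and reach 25 mm above the spindle. Wheel faces: hub of radius 28 mm, bolt heads 4 mm high from radius 31 to 43 mm, then flat to the rim.
- wheel (a joint): Turn of the wheel on its spindle (rad), no end stops; grows as its top goes towards +x of wheel_centre. The value tells nothing of the heavy side. The spindle seals drag with a steady 0.66 N m (8 N at the rim) either way, more than the weight pulls, so the wheel stays where it is left: it takes up to about 15 N at the rim to turn it where the weight is lifted, under 3 N where the weight helps.
- tab_mid (a point): flat steel counterweight tab 60 x 30 x 6 mm lying near the stand; this is its middle. A bystander
- collar_mid (a point): upright pipe collar 60 mm across, 50 mm tall, near the stand; this is its middle. A bystander
- chalk_mid (a point): stick of marking chalk 80 x 12 x 12 mm, near the stand; this is its middle. A bystander
- washer_mid (a point): flat washer 56 mm across, 6 mm thick, near the stand; this is its middle. A bystander
- hammer_grip (a point): handle of a hammer lying on the table; a bystander
- brush_grip (a point): handle of a wire brush lying on the table; a bystander

How it is judged:
At the end, for the whole second after the job is handed in: The fingers grip the wheel (more than 5 N), it stands still (under 0.05 rad/s), its heavy side points down to within 0.25 rad (14 degrees; the z axis of the unseen weight points to the light side, so it must be upright), and the other loose things are within 30 mm of where they were (angle between weight's own z axis and vertical below 0.25 rad and contact force between the fingers and wheel above 5 N and velocity of joint wheel between -0.05 and 0.05 rad/s and distance of each of tab_mid, collar_mid, chalk_mid, washer_mid, hammer_grip, brush_grip from where it was at the start of the episode below 0.03 m); the arm keeps its last pose, push and grip.
It fails at once if another thing on the table was displaced by more than 30 mm (distance of any of tab_mid, collar_mid, chalk_mid, washer_mid, hammer_grip, brush_grip from where it was at the start of the episode above 0.03 m).
It also fails if it takes over 67 s, if anything falls off the work surface, if the arm or the gripper's body presses on something with over 40 N, if the wrist force passes 120 N, or if a joint passes its speed limit or range.

### The arm

A 6-joint arm with a two-finger parallel gripper is mounted at the origin on the work surface. World frame = base frame: x ahead of the robot, y to its left, z up, the work surface at z = 0. Lengths are in m, angles in rad, forces in N, time in s.
With the tool pointing down it reaches from about 0.275 to 0.85 m from the base axis. Payload 19 kg.
Tool frame: the origin (TCP) lies on the centre line of the jaws, within the pads' length; the fingertips stand 8 mm ahead of it and the grasp point (between the pads) lies 11 mm behind it; z points along the fingers, y is the line along which they close (so a half turn about z gives the same grasp; the last joint's range is limited). The gripper opens to 85 mm and grips with 20 to 120 N. Pads are 22 mm wide; open, the fingers measure 114 mm over their backs; the gripper's body (76 mm by 85 mm) begins 54 mm behind the grasp point. The pads swing forward as they close: fully open they stand 13 mm farther back than shut.
Start: joints at [-1.461, 0.15, 1.437, -0, 1.554, -0.134], TCP at [0.139, -0.558, 0.239] pointing down, gripper open.
Joint ranges: [-2.8, 2.8], [-0.68, 2.1], [0.12, 2.68], [-1.39, 4.53], [0.16, 2.79], [-2.81, 2.81]. Speed limits (rad/s): [1.89, 1.89, 2.22, 3.01, 3.01, 3.01].

### API

Orientations are given as a rotation vector (axis times angle).
In Python, from bench import r gives the robot as it stands.
- The arm moves only by the tool arm_command, never from a script. Its arguments are lists of equal length, an entry for each row: "travel": the shift along the tool's x, y, z in cm, a list of three; "twist": the turn, a rotation vector about the tool's x, y, z in rad, a list of three. In form: {"travel": [[dx, dy, dz], ...], "twist": [[ax, ay, az], ...]}. A call has 1 to 10 rows; each row is the pose to reach, as a shift and turn from the pose commanded when the call began, along the tool's axes at that moment; what a row does not reach only later rows make up. A row lasts 1/12 s, in which the tool goes at most 41.7 mm and 7.16 degrees, less where a joint would pass 70% of its speed; a pose out of reach is approached as far as the arm can. A call with a gripper value outside its range is refused whole. "fingers" is the closure in counts, from 0 (fully open) to 255 (shut), set as the call begins (left out, the last holds). The fingers move at their own pace and stop on an object; "grip_force" is the grip in N (left out, the last holds). Time passes only in rows, so rows that repeat a pose let the fingers close. It gives the time, the measured TCP pose, the force, the opening and the grip force at its end, in the units of the state.
- r.get_obs(): the state, without advancing time (a new reading comes with each control period).
- r.get_image(name): name is "side" or "top" or "wrist"; returns a dict with "pixels" (480x640x3 uint8, red, green, blue), "fx", "fy", "cx", "cy" (pixels), "xyz" and "rotation" of the camera in the world; the wrist camera has in their place "T_tool_cam" (4x4, takes a point from camera to tool coordinates, whose origin is the TCP and whose axes are the flange's). Camera axes: x right, y up, looking along -z (the intrinsics and any distortion apply to the point x, -y, -z); pixel columns grow to the right and rows downward; lengths in m; the calibration is good to about 2 mm. A picture is of the moment at which its call begins: read the wrist's pose just before it. There is no depth.
- r.finish_job(): hands the job in; it is judged then, once.
The state is a dict: "t": time; "joint_positions": joint angles; "qvel": joint speeds; "joint_efforts": joint torques, N m; "tcp_pos": TCP position; "eef_rot": TCP orientation; "contact_force": force on the tool from outside, world axes, zero at the start; "wrist_torque": the same for the moment, N m; "finger_gap": finger opening in m; "grasp_force": force on a finger pad.
Only numpy, scipy, OpenCV 4.12 (cv2) and the standard library are available. Lean on these libraries where they do the work, as an engineer would, in place of code of your own. Each camera call takes 0.05 s, during which the arm holds its last target. There are 200 camera calls.

## Working session

There is one attempt and no reset: what is moved stays moved. The work goes in short steps, Python scripts to look and compute and a tool call to move; the robot and the scene stay as the last step left them, time stands still between calls to the robot, and variables do not carry over. Pictures are saved under pics/ and viewed, at most 10 in all, crops included, and the job is handed in when it is done.

Besides the shell and the picture viewer there is one more tool, called after "Request:" in YAML: its name, and indented under it one key for each argument. arm_command: Moves the arm, as the interface text tells. Its arguments: {"type":"object","properties":{"travel":{"type":"array","items":{"type":"array","items":{"type":"number"}}},"twist":{"type":"array","items":{"type":"array","items":{"type":"number"}}},"fingers":{"type":"number"},"grip_force":{"type":"number"}},"required":["travel","twist"]}

```bash
mkdir -p pics; ls; cat > h.py <<'E'
import numpy as np, cv2
from scipy.spatial.transform import Rotation as R
from bench import r
def ray(im,u,v,T=None):
    d=np.array([(u-im['cx'])/im['fx'],-(v-im['cy'])/im['fy'],-1.])
    return np.array(im['xyz']),np.array(im['rotation']).reshape(3,3)@d if np.size(im['rotation'])==9 else R.from_rotvec(im['rotation']).apply(d)
def onz(im,u,v,z):
    o,d=ray(im,u,v); return o+d*(z-o[2])/d[2]
def save(n,px): cv2.imwrite('pics/'+n+'.png',cv2.cvtColor(px,cv2.COLOR_RGB2BGR))
E
python3 - <<'E'
from h import *
o=r.get_obs(); print({k:np.round(v,3) for k,v in o.items()})
for n in('side','top'):
    im=r.get_image(n); save(n+'0',im['pixels']); print(n,{k:np.round(v,3).tolist() for k,v in im.items() if k!='pixels'})
E
```

```text
pics
{'t': np.float64(0.0), 'joint_positions': array([-1.461,  0.151,  1.438,  0.   ,  1.554, -0.134]), 'qvel': array([-0.002, -0.   ,  0.002,  0.   , -0.002,  0.002]), 'joint_efforts': array([-3.0000e-03, -7.1305e+01, -5.7086e+01, -0.0000e+00,  9.0000e-03,
       -0.0000e+00]), 'tcp_pos': array([ 0.139, -0.558,  0.239]), 'eef_rot': array([-3.117, -0.382, -0.   ]), 'contact_force': array([0.944, 0.468, 0.057]), 'wrist_torque': array([-0.019, -0.002, -0.004]), 'grasp_force': np.float64(0.0), 'finger_gap': np.float64(0.085)}
side {'fx': 545.991, 'fy': 545.991, 'cx': 308.51, 'cy': 242.967, 'xyz': [0.178, 1.027, 0.944], 'rotation': [0.223, -1.254, -2.573]}
top {'fx': 471.934, 'fy': 471.934, 'cx': 310.782, 'cy': 231.792, 'xyz': [0.453, 0.009, 1.095], 'rotation': [0.081, -0.081, -1.539]}
```

View pics/top0.png

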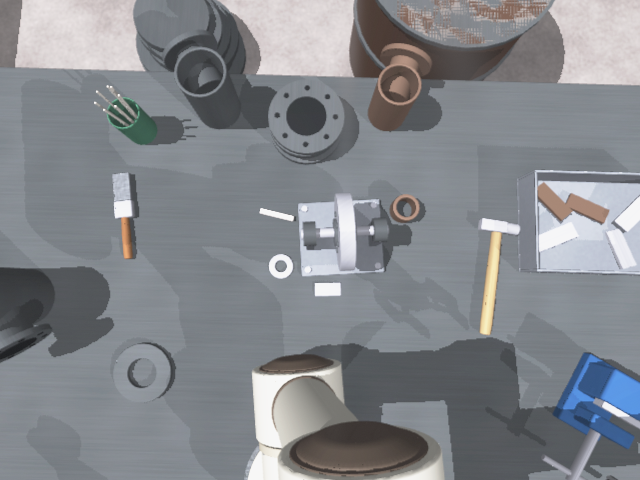

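View pics/side0.png

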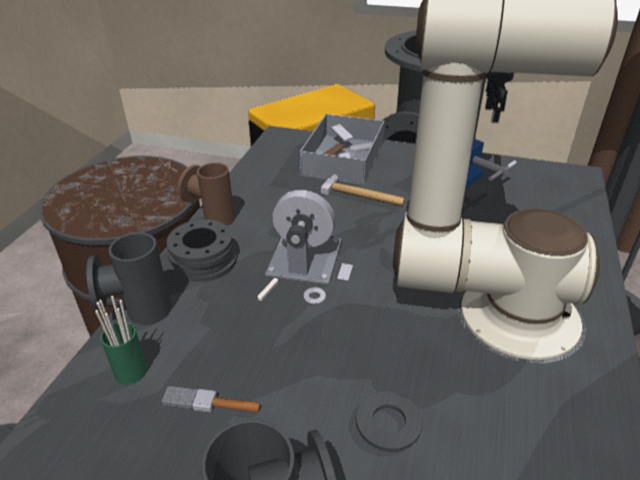

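Top: the wheel is edge-on at columns 335–357, rows 193–270, on the stand plate (299–384, 200–275). The chalk, washer, tab and collar lie around it. Side: wheel centre is near (300,220).

```bash
python3 - <<'E'
from h import *
im=r.get_image('top'); s=r.get_image('side')
a=cv2.resize(im['pixels'][180:300,240:440],None,fx=4,fy=4,interpolation=cv2.INTER_CUBIC)
save('t1',a)
b=cv2.resize(s['pixels'][180:300,240:380],None,fx=5,fy=5,interpolation=cv2.INTER_CUBIC); save('s1',b)
for uv in [(299,203),(381,200),(384,270),(301,275)]: print(onz(im,*uv,.012).round(3))
for uv in [(345,193),(347,270)]: print(onz(im,*uv,.15).round(3))
E
```

```text
[0.632 0.04  0.012]
[ 0.645 -0.15   0.012]
[ 0.483 -0.159  0.012]
[0.465 0.03  0.012]
[ 0.632 -0.057  0.15 ]
[ 0.477 -0.064  0.15 ]
```

View pics/t1.png

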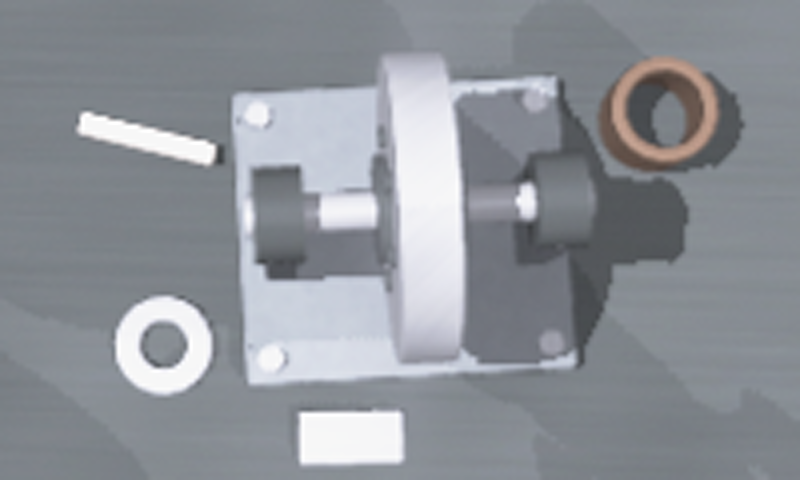

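View pics/s1.png

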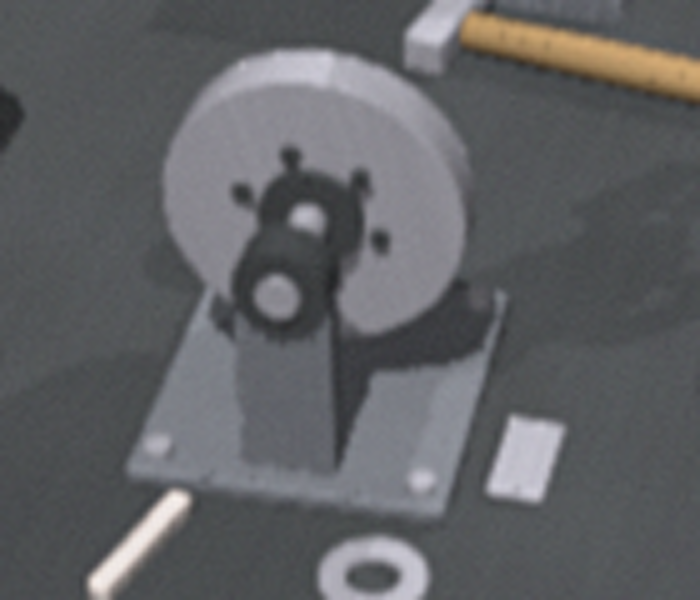

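```bash
python3 - <<'E'
from h import *
im=r.get_image('top'); s=r.get_image('side')
c=[(232,95),(557,77),(577,367),(248,384)]
P=np.array([onz(im,u/4+240-.4,v/4+180-.4,.012) for u,v in c]); print(P.round(4),P.mean(0))
m=P[0]-P[1]+P[3]-P[2]; print('plate yaw of y', np.arctan2(-m[0],m[1])); m=P[0]-P[3]+P[1]-P[2]; print('yaw x',np.arctan2(m[1],m[0]))
# rim crest, near z .21: left/right edges at row 207
for u in (397,464): print(onz(im,u/4+240-.4,207/4+180-.4,.21).round(4))
# centre of near face: side ray x top ray of plane; triangulate crest
o1,d1=ray(s,314/5+240-.4,208/5+180-.4)
for z in (.12,.13,.14): print('side face centre at z',z,(o1+d1*(z-o1[2])/d1[2]).round(4))
# triangulate the face centre with top ray of spindle/hub (385,210)
o2,d2=ray(im,390/4+240-.4,208/4+180-.4)
A=np.array([d1,-d2]).T; t=np.linalg.lstsq(A,o2-o1,rcond=None)[0]; print('tri',o1+d1*t[0],o2+d2*t[1])
E
```

```text
[[ 0.6308  0.0433  0.012 ]
 [ 0.6471 -0.1451  0.012 ]
 [ 0.4795 -0.1591  0.012 ]
 [ 0.4641  0.0286  0.012 ]] [ 0.55539888 -0.05808701  0.012     ]
plate yaw of y 0.0842646971896799
yaw x 0.08575785236999738
[ 0.5472 -0.0425  0.21  ]
[ 0.5482 -0.0741  0.21  ]
side face centre at z 0.12 [ 0.5625 -0.0609  0.12  ]
side face centre at z 0.13 [ 0.5579 -0.0477  0.13  ]
side face centre at z 0.14 [ 0.5532 -0.0345  0.14  ]
tri [ 0.55620471 -0.04297103  0.1335495 ] [ 0.55477813 -0.04337685  0.13342021]
```

Request:
arm_command:
  travel:
    - [0,0,-6]
    - [0,0,-6]
    - [10,-7.5,-6]
    - [20,-15,-6]
    - [30,-22,-6]
    - [40,-29,-6]
    - [52.5,-38.4,-6]
    - [52.5,-38.4,-6]
    - [52.5,-38.4,-6]
    - [52.5,-38.4,-6]
  twist:
    - [0,0,0]
    - [0,0,0]
    - [0,0,0.05]
    - [0,0,0.1]
    - [0,0,0.159]
    - [0,0,0.159]
    - [0,0,0.159]
    - [0,0,0.159]
    - [0,0,0.159]
    - [0,0,0.159]
  fingers: 0
  grip_force: 60

```text
t: 1.13
tcp_pos: [0.3528, -0.3, 0.2995]
eef_rot: [3.138, 0.133, 0.001]
contact_force: [0.5, -1.0, 0.2]
finger_gap: 0.0853
grasp_force: 0.0
```

Request:
arm_command:
  travel:
    - [22.2,-22.4,0]
    - [22.2,-22.4,0]
    - [22.2,-22.4,0]
    - [22.2,-22.4,0]
    - [22.2,-22.4,0]
    - [22.2,-22.4,0]
    - [22.2,-22.4,0]
    - [22.2,-22.4,0]
    - [22.2,-22.4,0]
    - [22.2,-22.4,0]
  twist:
    - [0,0,0]
    - [0,0,0]
    - [0,0,0]
    - [0,0,0]
    - [0,0,0]
    - [0,0,0]
    - [0,0,0]
    - [0,0,0]
    - [0,0,0]
    - [0,0,0]

```text
t: 1.97
tcp_pos: [0.5547, -0.0588, 0.2988]
eef_rot: [-3.138, -0.137, 0.001]
contact_force: [0.9, -0.4, -0.5]
finger_gap: 0.0854
grasp_force: 0.0
```

```bash
python3 - <<'E'
from h import *
o=r.get_obs(); im=r.get_image('wrist'); save('w1',im['pixels'])
for k in o: print(k,np.round(o[k],4))
print({k:np.round(v,4).tolist() for k,v in im.items() if k!='pixels'})
E
```

```text
t 1.9667
joint_positions [-0.2437  0.1024  1.3727  0.      1.6675  1.24  ]
qvel [-0.0409 -0.024   0.0169 -0.0062  0.0013 -0.0123]
joint_efforts [  3.2837 -65.7786 -58.8378   0.3208  -0.1078   0.4914]
tcp_pos [ 0.5547 -0.0588  0.2988]
eef_rot [-3.1383e+00 -1.3680e-01  1.5000e-03]
contact_force [ 0.914  -0.3943 -0.5176]
wrist_torque [-0.0529  0.0102  0.0233]
grasp_force 0.0
finger_gap 0.0854
{'fx': 338.5393, 'fy': 338.5393, 'cx': 317.1773, 'cy': 246.7546, 'T_tool_cam': [[-0.0002, 0.9578, 0.2876, 0.0738], [1.0, 0.0001, 0.0002, -0.0001], [0.0001, 0.2876, -0.9578, -0.1334], [0.0, 0.0, 0.0, 1.0]]}
```

View pics/w1.png

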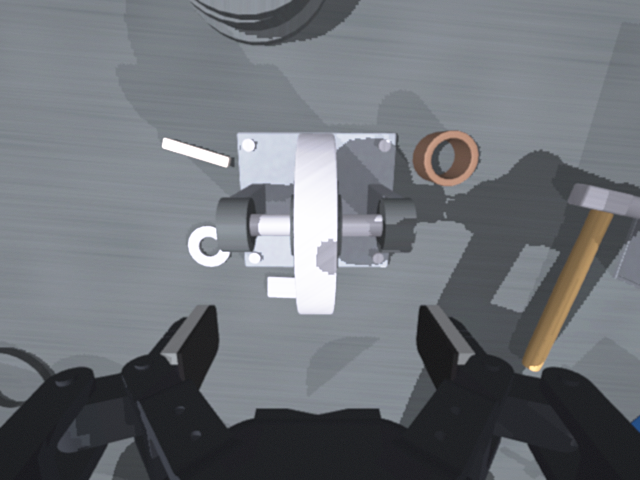

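Wrist view: the wheel is upright at column 317 (crest edges 294 and 341, row ~230), the bearings sit at rows 198–250, and the fingers are symmetric about column 317. So it is centred sideways. Next I check x.

```bash
python3 - <<'E'
from h import *
o=r.get_obs(); im=r.get_image('wrist'); T=np.array(im['T_tool_cam'])
Rt=R.from_rotvec(o['eef_rot']).as_matrix(); im['xyz']=o['tcp_pos']+Rt@T[:3,3]; im['rotation']=Rt@T[:3,:3]
print('bearings',[onz(im,u,224,.135).round(4) for u in (236,397)], 'crest',[onz(im,u,228,.21).round(4) for u in (294.5,341)])
C=[(237,133),(397,132),(386,268)]
print([onz(im,u,v,.012).round(4) for u,v in C])
# triangulate plate front-right corner and far rim extremes height: wrist vs top view
t=r.get_image('top')
for (u,v),(a,b) in [((397,132),(557,77)),((237,133),(232,95))]:
    o1,d1=ray(im,u,v);o2,d2=ray(t,a/4+239.6,b/4+179.6); k=np.linalg.lstsq(np.array([d1,-d2]).T,o2-o1,rcond=None)[0]; print('tri',(o1+d1*k[0]).round(4))
# far silhouette of the rim
for w,(u,v) in ((im,(317,132.5)),(im,(316,314)),(t,(412/4+239.6,53/4+179.6)),(t,(432/4+239.6,362/4+179.6))):
    o1,d1=ray(w,u,v); print('rim x', (o1+d1*(.13-o1[2])/d1[2]).round(4)) 
    # distance of ray from spindle line (x,z) in wheel plane
    y=np.array([-np.sin(.085),np.cos(.085),0]);c=np.array([.5555,-.058,.13]); n=np.cross(d1,y); print('dist',(n@(c-o1)/np.linalg.norm(n)).round(4))
E
```

```text
bearings [array([0.5537, 0.0137, 0.135 ]), array([ 0.566 , -0.1305,  0.135 ])] crest [array([ 0.573 , -0.0426,  0.21  ]), array([ 0.5757, -0.0738,  0.21  ])]
[array([0.633, 0.042, 0.012]), array([ 0.6503, -0.1455,  0.012 ]), array([ 0.4803, -0.1571,  0.012 ])]
tri [ 0.6511 -0.1491 -0.0042]
tri [0.6332 0.0442 0.0024]
rim x [ 0.6378 -0.0522  0.13  ]
dist -0.0824
rim x [ 0.4676 -0.0658  0.13  ]
dist 0.0779
rim x [ 0.6362 -0.053   0.13  ]
dist -0.0795
rim x [ 0.4769 -0.0669  0.13  ]
dist 0.079
```

Request:
arm_command:
  travel:
    - [0.2,0,4]
    - [0.2,0,7]
    - [0.2,0,9]
    - [0.2,0,10.5]
    - [0.2,0,11]
    - [0.2,0,11]
    - [0.2,0,11]
  twist:
    - [0,0,0]
    - [0,0,0]
    - [0,0,0]
    - [0,0,0]
    - [0,0,0]
    - [0,0,0]
    - [0,0,0]

```text
t: 2.7
tcp_pos: [0.5563, -0.0603, 0.1904]
eef_rot: [3.139, 0.132, 0.001]
contact_force: [-0.3, -0.2, 0.9]
finger_gap: 0.0856
grasp_force: 0.0
```

Request:
arm_command:
  travel:
    - [0,0,0]
    - [0,0,0]
    - [0,0,0]
    - [0,0,0]
    - [0,0,0]
    - [0,0,0]
    - [0,0,0]
    - [0,0,0]
  twist:
    - [0,0,0]
    - [0,0,0]
    - [0,0,0]
    - [0,0,0]
    - [0,0,0]
    - [0,0,0]
    - [0,0,0]
    - [0,0,0]
  fingers: 255
  grip_force: 60

```text
t: 3.37
tcp_pos: [0.5565, -0.0573, 0.1904]
eef_rot: [-3.135, -0.135, -0.002]
contact_force: [-3.5, 23.0, 11.3]
finger_gap: 0.029
grasp_force: 63.1
```

```bash
python3 - <<'E'
from h import *
o=r.get_obs()
for k in o: print(k,np.round(o[k],4))
E
```

```text
t 3.3667
joint_positions [-0.2426  0.139   1.5497  0.0039  1.4528  1.2415]
qvel [ 0.0008 -0.0021 -0.0009 -0.0015  0.0003  0.0002]
joint_efforts [-11.8768 -62.2381 -53.7636  -5.8627  -2.5201  -0.1174]
tcp_pos [ 0.5565 -0.0573  0.1904]
eef_rot [-3.135e+00 -1.353e-01 -2.000e-03]
contact_force [-3.4874 23.0021 11.2999]
wrist_torque [ 3.0578  0.5897 -0.1017]
grasp_force 63.1467
finger_gap 0.029
```

Request:
arm_command:
  travel:
    - [0,-0.15,0]
    - [0,-0.3,0]
    - [0,-0.3,0]
    - [0,-0.3,0]
  twist:
    - [0,0,0]
    - [0,0,0]
    - [0,0,0]
    - [0,0,0]

```text
t: 3.7
tcp_pos: [0.5564, -0.0571, 0.1903]
eef_rot: [3.138, 0.133, 0.002]
contact_force: [0.2, -4.7, 8.1]
finger_gap: 0.0292
grasp_force: 62.7
```

Request:
arm_command:
  travel:
    - [0.36,0,0.011]
    - [0.718,0,0.043]
    - [1.074,0,0.097]
  twist:
    - [0,-0.06,0]
    - [0,-0.12,0]
    - [0,-0.18,0]

```text
t: 3.95
tcp_pos: [0.5671, -0.0562, 0.1896]
eef_rot: [3.117, 0.131, -0.282]
contact_force: [-0.1, -5.2, 6.7]
finger_gap: 0.029
grasp_force: 69.7
```

```bash
cat > ob.py <<'E'
from h import *
c=np.array([.5565,-.0573,.13]); y=np.array([-np.sin(.085),np.cos(.085),0])
def show(p,rv,F,M=None):
    Rt=R.from_rotvec(rv).as_matrix(); p=np.array(p);F=np.array(F); g=p-.011*Rt[:,2]
    th=np.arctan2(-Rt[:,2]@[np.cos(.085),np.sin(.085),0],-Rt[2,2])
    u=(p-c); rad=-Rt[:,2]
    s='th %.3f r %.4f  tau(rxF) %.3f  Frad %.1f Fy %.1f'%(th,np.linalg.norm(u-y*(u@y)),-np.cross(g-c,F)@y,F@rad,F@y)
    if M is not None:
        for L in(.12,.14,.16): s+=' L%.2f:%.3f'%(L,-(M+np.cross(p-L*Rt[:,2]-c,F))@y)
    print(s)
if __name__=='__main__':
    o=r.get_obs(); show(o['tcp_pos'],o['eef_rot'],o['contact_force'],o['wrist_torque']); print(o['t'],o['joint_positions'].round(3),o['qvel'].round(2),o['contact_force'].round(1),o['wrist_torque'].round(2))
E
python3 ob.py
```

```text
th 0.181 r 0.0606  tau(rxF) 0.121  Frad 6.5 Fy -5.2 L0.12:0.091 L0.14:0.125 L0.16:0.159
3.95 [-0.205  0.278  1.395 -0.053  1.642  1.282] [ 0.13  0.57 -0.62 -0.19  0.76  0.11] [-0.1 -5.2  6.7] [-0.36  0.19  0.27]
```

Request:
arm_command:
  travel:
    - [0.36,0,0.011]
    - [0.718,0,0.043]
    - [1.074,0,0.097]
  twist:
    - [0,-0.06,0]
    - [0,-0.12,0]
    - [0,-0.18,0]

```text
t: 4.2
tcp_pos: [0.5777, -0.0553, 0.1869]
eef_rot: [3.072, 0.13, -0.56]
contact_force: [0.8, -5.4, 11.1]
finger_gap: 0.0289
grasp_force: 70.2
```

```bash
python3 ob.py
```

```text
th 0.361 r 0.0607  tau(rxF) 0.259  Frad 10.5 Fy -5.4 L0.12:0.154 L0.14:0.227 L0.16:0.300
4.2 [-0.178  0.419  1.243 -0.096  1.828  1.301] [ 0.1   0.57 -0.6  -0.17  0.73  0.05] [ 0.8 -5.4 11.1] [-0.52  0.46  0.39]
```

Request:
arm_command:
  travel:
    - [0.36,0,0.011]
    - [0.718,0,0.043]
    - [1.074,0,0.097]
  twist:
    - [0,-0.06,0]
    - [0,-0.12,0]
    - [0,-0.18,0]

```text
t: 4.45
tcp_pos: [0.5875, -0.0545, 0.1824]
eef_rot: [3.002, 0.126, -0.832]
contact_force: [3.4, -6.8, 13.5]
finger_gap: 0.0287
grasp_force: 70.6
```

```bash
python3 ob.py
```

```text
th 0.541 r 0.0609  tau(rxF) 0.324  Frad 13.0 Fy -7.0 L0.12:0.331 L0.14:0.422 L0.16:0.513
4.45 [-0.157  0.561  1.095 -0.137  2.009  1.305] [ 0.08  0.57 -0.58 -0.17  0.71 -0.  ] [ 3.4 -6.8 13.5] [-0.53  0.45  0.59]
```

Request:
arm_command:
  travel:
    - [0.36,0,0.011]
    - [0.718,0,0.043]
    - [1.074,0,0.097]
  twist:
    - [0,-0.06,0]
    - [0,-0.12,0]
    - [0,-0.18,0]

```text
t: 4.7
tcp_pos: [0.5962, -0.0537, 0.1762]
eef_rot: [2.909, 0.122, -1.095]
contact_force: [7.6, -7.9, 16.2]
finger_gap: 0.0291
grasp_force: 71.1
```

```bash
python3 ob.py
```

```text
th 0.720 r 0.0610  tau(rxF) 0.392  Frad 16.7 Fy -8.6 L0.12:0.505 L0.14:0.616 L0.16:0.727
4.7 [-0.14   0.701  0.955 -0.182  2.185  1.296] [ 0.06  0.56 -0.55 -0.19  0.69 -0.06] [ 7.6 -7.9 16.2] [-0.56  0.45  0.87]
```

Request:
arm_command:
  travel:
    - [0.36,0,0.011]
    - [0.718,0,0.043]
    - [1.074,0,0.097]
  twist:
    - [0,-0.06,0]
    - [0,-0.12,0]
    - [0,-0.18,0]

```text
t: 4.95
tcp_pos: [0.6038, -0.0531, 0.1685]
eef_rot: [2.793, 0.117, -1.348]
contact_force: [14.1, -9.2, 18.8]
finger_gap: 0.0291
grasp_force: 71.8
```

```bash
python3 ob.py
```

```text
th 0.899 r 0.0611  tau(rxF) 0.448  Frad 22.1 Fy -10.4 L0.12:0.658 L0.14:0.786 L0.16:0.914
4.95 [-0.128  0.838  0.824 -0.236  2.353  1.27 ] [ 0.04  0.54 -0.5  -0.24  0.66 -0.13] [14.1 -9.2 18.8] [-0.63  0.44  1.4 ]
```

Request:
arm_command:
  travel:
    - [0,0.05,-0.1]
    - [0,0.1,-0.2]
    - [0,0.1,-0.2]
  twist:
    - [0,0,0]
    - [0,0,0]
    - [0,0,0]

```text
t: 5.2
tcp_pos: [0.6044, -0.0532, 0.1671]
eef_rot: [2.793, 0.119, -1.353]
contact_force: [-3.3, 3.5, -4.9]
finger_gap: 0.0291
grasp_force: 69.2
```

```bash
python3 ob.py
```

```text
th 0.902 r 0.0608  tau(rxF) -0.142  Frad -5.4 Fy 3.7 L0.12:-0.532 L0.14:-0.571 L0.16:-0.610
5.2 [-0.128  0.843  0.821 -0.236  2.355  1.268] [ 0.   -0.01  0.01  0.   -0.01  0.  ] [-3.3  3.5 -4.9] [ 0.14  0.19 -0.48]
```

Request:
arm_command:
  travel:
    - [-0.366,0,0.011]
    - [-0.73,0,0.044]
    - [-1.092,0,0.099]
  twist:
    - [0,0.06,0]
    - [0,0.12,0]
    - [0,0.18,0]

```text
t: 5.45
tcp_pos: [0.597, -0.0537, 0.1742]
eef_rot: [2.912, 0.125, -1.094]
contact_force: [-2.0, 0.9, -15.9]
finger_gap: 0.029
grasp_force: 69.5
```

```bash
python3 ob.py
```

```text
th 0.718 r 0.0601  tau(rxF) -0.659  Frad -13.2 Fy 1.1 L0.12:-0.111 L0.14:-0.291 L0.16:-0.471
5.45 [-0.141  0.703  0.955 -0.18   2.182  1.295] [-0.06 -0.57  0.55  0.2  -0.7   0.08] [ -2.    0.9 -15.9] [ 0.49 -1.49 -0.54]
```

Request:
arm_command:
  travel:
    - [-0.366,0,0.011]
    - [-0.73,0,0.044]
    - [-1.092,0,0.099]
  twist:
    - [0,0.06,0]
    - [0,0.12,0]
    - [0,0.18,0]

```text
t: 5.7
tcp_pos: [0.5883, -0.0544, 0.1807]
eef_rot: [3.006, 0.129, -0.827]
contact_force: [3.3, 1.0, -18.7]
finger_gap: 0.029
grasp_force: 69.4
```

```bash
python3 ob.py
```

```text
th 0.537 r 0.0599  tau(rxF) -0.910  Frad -14.4 Fy 0.7 L0.12:-0.152 L0.14:-0.403 L0.16:-0.654
5.7 [-0.157  0.562  1.097 -0.135  2.004  1.304] [-0.07 -0.57  0.58  0.17 -0.72  0.02] [  3.3   1.  -18.7] [ 0.56 -2.08 -0.48]
```

Request:
arm_command:
  travel:
    - [-0.366,0,0.011]
    - [-0.73,0,0.044]
    - [-1.092,0,0.099]
  twist:
    - [0,0.06,0]
    - [0,0.12,0]
    - [0,0.18,0]

```text
t: 5.95
tcp_pos: [0.5787, -0.0552, 0.1855]
eef_rot: [3.075, 0.131, -0.554]
contact_force: [7.9, 0.5, -21.7]
finger_gap: 0.0288
grasp_force: 69.1
```

```bash
python3 ob.py
```

```text
th 0.357 r 0.0598  tau(rxF) -1.085  Frad -17.6 Fy -0.2 L0.12:-0.235 L0.14:-0.534 L0.16:-0.833
5.95 [-0.179  0.42   1.244 -0.093  1.822  1.299] [-0.1  -0.57  0.6   0.16 -0.73 -0.04] [  7.9   0.5 -21.7] [ 0.58 -2.44 -0.33]
```

Request:
arm_command:
  travel:
    - [-0.366,0,0.011]
    - [-0.73,0,0.044]
    - [-1.092,0,0.099]
  twist:
    - [0,0.06,0]
    - [0,0.12,0]
    - [0,0.18,0]

```text
t: 6.2
tcp_pos: [0.5684, -0.0561, 0.1884]
eef_rot: [3.12, 0.133, -0.276]
contact_force: [13.4, 2.1, -23.4]
finger_gap: 0.0291
grasp_force: 68.5
```

```bash
python3 ob.py
```

```text
th 0.176 r 0.0596  tau(rxF) -1.261  Frad -20.7 Fy 1.0 L0.12:-0.341 L0.14:-0.689 L0.16:-1.038
6.2 [-0.206  0.278  1.396 -0.049  1.636  1.28 ] [-0.12 -0.56  0.62  0.18 -0.75 -0.1 ] [ 13.4   2.1 -23.4] [ 0.69 -2.77 -0.2 ]
```

Request:
arm_command:
  travel:
    - [-0.366,0,0.011]
    - [-0.73,0,0.044]
    - [-1.092,0,0.099]
  twist:
    - [0,0.06,0]
    - [0,0.12,0]
    - [0,0.18,0]

```text
t: 6.45
tcp_pos: [0.5576, -0.0571, 0.1894]
eef_rot: [-3.137, -0.133, -0.006]
contact_force: [19.0, 2.4, -27.2]
finger_gap: 0.0292
grasp_force: 67.6
```

```bash
python3 ob.py
```

```text
th -0.004 r 0.0595  tau(rxF) -1.376  Frad -27.3 Fy 0.7 L0.12:-0.263 L0.14:-0.643 L0.16:-1.023
6.45 [-0.241  0.14   1.551  0.002  1.448  1.245] [-0.15 -0.55  0.62  0.22 -0.76 -0.17] [ 19.    2.4 -27.2] [ 0.69 -3.14 -0.07]
```

Request:
arm_command:
  travel:
    - [0,0,0]
    - [0,0,0]
    - [0,0,0]
    - [0,0,0]
    - [0,0,0]
    - [0,0,-4]
    - [0,0,-8]
    - [0,0,-12]
    - [0,0,-12]
    - [0,0,-12]
  twist:
    - [0,0,0]
    - [0,0,0]
    - [0,0,0]
    - [0,0,0]
    - [0,0,0]
    - [0,0,0]
    - [0,0,0]
    - [0,0,0]
    - [0,0,0]
    - [0,0,0]
  fingers: 0

```text
t: 7.28
tcp_pos: [0.5577, -0.0577, 0.3131]
eef_rot: [3.138, 0.133, 0.005]
contact_force: [-0.5, 1.1, -0.8]
finger_gap: 0.0854
grasp_force: 0.0
```

```bash
python3 ob.py
```

```text
th -0.003 r 0.1831  tau(rxF) 0.086  Frad -0.8 Fy 1.1 L0.12:0.163 L0.14:0.172 L0.16:0.181
7.2833 [-0.24   0.105  1.342 -0.     1.692  1.245] [-0.    0.03  0.07 -0.   -0.03 -0.  ] [-0.5  1.1 -0.8] [-0.01 -0.03  0.08]
```

Request:
arm_command:
  travel:
    - [0,0,0]
    - [0,0,0]
    - [0,0,0]
    - [0,0,0]
    - [0,0,0]
    - [0,0,0]
    - [0,0,0]
    - [0,0,0]
    - [0,0,0]
    - [0,0,0]
  twist:
    - [0,-0.1,0]
    - [0,-0.2,0]
    - [0,-0.3,0]
    - [0,-0.4,0]
    - [0,-0.5,0]
    - [0,-0.6,0]
    - [0,-0.7,0]
    - [0,-0.7,0]
    - [0,-0.7,0]
    - [0,-0.7,0]

```text
t: 8.12
tcp_pos: [0.5569, -0.0576, 0.3107]
eef_rot: [2.923, 0.124, -1.062]
contact_force: [-0.3, 0.7, 1.2]
finger_gap: 0.0853
grasp_force: 0.0
```

```bash
python3 ob.py
```

```text
th 0.697 r 0.1807  tau(rxF) 0.062  Frad 0.8 Fy 0.8 L0.12:0.475 L0.14:0.495 L0.16:0.515
8.1167 [-0.155  0.553  0.907 -0.216  2.352  1.232] [-0.   -0.04 -0.   -0.    0.01 -0.  ] [-0.3  0.7  1.2] [ 0.06 -0.3  -0.01]
```

Request:
arm_command:
  travel:
    - [0,0,0]
    - [0,0,0]
    - [0,0,0]
    - [0,0,0]
    - [0,0,0]
    - [0,0,0]
    - [0,0,0]
    - [0,0,0]
    - [0,0,0]
  twist:
    - [0,0.1,0]
    - [0,0.2,0]
    - [0,0.3,0]
    - [0,0.4,0]
    - [0,0.5,0]
    - [0,0.6,0]
    - [0,0.7,0]
    - [0,0.7,0]
    - [0,0.7,0]

```text
t: 8.87
tcp_pos: [0.5556, -0.0576, 0.3135]
eef_rot: [3.138, 0.131, 0.006]
contact_force: [1.0, 0.7, 0.0]
finger_gap: 0.0854
grasp_force: 0.0
```

```bash
python3 ob.py
```

```text
th -0.004 r 0.1835  tau(rxF) -0.198  Frad 0.0 Fy 0.6 L0.12:-0.307 L0.14:-0.327 L0.16:-0.348
8.8667 [-0.241  0.1    1.347  0.     1.691  1.246] [ 0.01  0.07 -0.04 -0.01  0.04  0.  ] [1.  0.7 0. ] [ 0.01 -0.   -0.03]
```

Request:
arm_command:
  travel:
    - [0.15,0,4]
    - [0.15,0,8]
    - [0.15,0,11]
    - [0.15,0,12.2]
    - [0.15,0,12.2]
    - [0.15,0,12.2]
  twist:
    - [0,0,0]
    - [0,0,0]
    - [0,0,0]
    - [0,0,0]
    - [0,0,0]
    - [0,0,0]

```text
t: 9.37
tcp_pos: [0.559, -0.0575, 0.1901]
eef_rot: [3.139, 0.133, -0.0]
contact_force: [0.3, 1.0, -0.0]
finger_gap: 0.0853
grasp_force: 0.0
```

```bash
sed -i 's/c=np.array(\[.5565,-.0573,.13\])/c=np.array([.558,-.0575,.13])/; s/(.12,.14,.16)/(.169,)/; s/-(M+np.cross(p-L\*Rt\[:,2\]-c,F))@y)/-(M+np.cross(p-L*Rt[:,2]-c,F))@y-.45*np.sin(th))/' ob.py; python3 ob.py
```

```text
th 0.000 r 0.0601  tau(rxF) -0.026  Frad -0.0 Fy 1.0 L0.17:-0.094
9.3667 [-0.24   0.145  1.544 -0.     1.453  1.246] [-0.   -0.02 -0.02  0.    0.   -0.  ] [ 0.3  1.  -0. ] [ 0.01  0.01 -0.03]
```

Request:
arm_command:
  travel:
    - [-0.609,0,0.03]
    - [-1.212,0,0.122]
    - [-1.803,0,0.272]
    - [-2.375,0,0.482]
    - [-2.924,0,0.747]
    - [-3.444,0,1.065]
    - [-3.93,0,1.435]
    - [-4.376,0,1.85]
    - [-4.778,0,2.308]
    - [-4.778,0,2.308]
  twist:
    - [0,0.1,0]
    - [0,0.2,0]
    - [0,0.3,0]
    - [0,0.4,0]
    - [0,0.5,0]
    - [0,0.6,0]
    - [0,0.7,0]
    - [0,0.8,0]
    - [0,0.9,0]
    - [0,0.9,0]

```text
t: 10.2
tcp_pos: [0.5108, -0.0617, 0.1677]
eef_rot: [-2.79, -0.12, -1.36]
contact_force: [0.5, 0.1, -0.0]
finger_gap: 0.0854
grasp_force: 0.0
```

```bash
python3 ob.py
```

```text
th -0.907 r 0.0606  tau(rxF) -0.021  Frad -0.4 Fy 0.1 L0.17:-0.041
10.2 [-0.584 -0.378  2.311  0.939  0.649  0.288] [-0.17 -0.08  0.23  0.68 -0.13 -0.7 ] [ 0.5  0.1 -0. ] [0.   0.33 0.  ]
```

Request:
arm_command:
  travel:
    - [0,0,-0.1]
    - [0,0,-0.1]
    - [0,0,-0.1]
    - [0,0,-0.1]
    - [0,0,-0.1]
    - [0,0,-0.1]
    - [0,0,-0.1]
    - [0,0,-0.1]
  twist:
    - [0,0,0]
    - [0,0,0]
    - [0,0,0]
    - [0,0,0]
    - [0,0,0]
    - [0,0,0]
    - [0,0,0]
    - [0,0,0]
  fingers: 255

```text
t: 10.87
tcp_pos: [0.5106, -0.0611, 0.1676]
eef_rot: [-2.792, -0.121, -1.35]
contact_force: [-10.4, 5.1, 11.0]
finger_gap: 0.029
grasp_force: 57.9
```

```bash
python3 ob.py
```

```text
th -0.901 r 0.0606  tau(rxF) -0.179  Frad 14.6 Fy 6.0 L0.17:-0.226
10.8667 [-0.582 -0.377  2.307  0.927  0.653  0.301] [-0. -0.  0. -0.  0.  0.] [-10.4   5.1  11. ] [0.44 0.04 0.48]
```

Request:
arm_command:
  travel:
    - [0.366,0,0.011]
    - [0.73,0,0.044]
    - [1.092,0,0.099]
    - [1.448,0,0.175]
    - [1.803,0,0.272]
  twist:
    - [0,-0.06,0]
    - [0,-0.12,0]
    - [0,-0.18,0]
    - [0,-0.24,0]
    - [0,-0.3,0]

```text
t: 11.28
tcp_pos: [0.5236, -0.06, 0.1795]
eef_rot: [-2.977, -0.127, -0.915]
contact_force: [0.0, 12.6, -4.6]
finger_gap: 0.029
grasp_force: 66.4
```

```bash
python3 ob.py
```

```text
th -0.597 r 0.0604  tau(rxF) 0.122  Frad -4.4 Fy 12.5 L0.17:0.317
11.2833 [-0.43  -0.261  2.061  0.379  0.844  0.874] [ 0.33  0.37 -0.6  -0.92  0.63  0.96] [ 0.  12.6 -4.6] [1.82 0.48 1.2 ]
```

Request:
arm_command:
  travel:
    - [0.366,0,0.011]
    - [0.73,0,0.044]
    - [1.092,0,0.099]
    - [1.448,0,0.175]
    - [1.803,0,0.272]
  twist:
    - [0,-0.06,0]
    - [0,-0.12,0]
    - [0,-0.18,0]
    - [0,-0.24,0]
    - [0,-0.3,0]

```text
t: 11.7
tcp_pos: [0.5398, -0.0586, 0.1874]
eef_rot: [-3.093, -0.131, -0.461]
contact_force: [-6.4, 5.4, 1.3]
finger_gap: 0.0289
grasp_force: 67.4
```

```bash
python3 ob.py
```

```text
th -0.296 r 0.0602  tau(rxF) 0.374  Frad 3.0 Fy 5.9 L0.17:0.440
11.7 [-0.317 -0.074  1.804  0.125  1.141  1.132] [ 0.23  0.49 -0.62 -0.43  0.75  0.43] [-6.4  5.4  1.3] [1.03 0.99 0.37]
```

Request:
arm_command:
  travel:
    - [0.366,0,0.011]
    - [0.73,0,0.044]
    - [1.092,0,0.099]
    - [1.448,0,0.175]
    - [1.803,0,0.272]
  twist:
    - [0,-0.06,0]
    - [0,-0.12,0]
    - [0,-0.18,0]
    - [0,-0.24,0]
    - [0,-0.3,0]

```text
t: 12.12
tcp_pos: [0.5576, -0.0571, 0.1901]
eef_rot: [3.138, 0.133, -0.007]
contact_force: [-8.3, 1.7, 3.5]
finger_gap: 0.0288
grasp_force: 67.4
```

```bash
python3 ob.py
```

```text
th 0.004 r 0.0601  tau(rxF) 0.579  Frad 3.5 Fy 2.4 L0.17:0.531
12.1167 [-0.238  0.145  1.544 -0.002  1.457  1.248] [ 0.16  0.55 -0.62 -0.24  0.76  0.19] [-8.3  1.7  3.5] [0.67 1.4  0.06]
```

Request:
arm_command:
  travel:
    - [0.366,0,0.011]
    - [0.73,0,0.044]
    - [1.092,0,0.099]
  twist:
    - [0,-0.06,0]
    - [0,-0.12,0]
    - [0,-0.18,0]

```text
t: 12.37
tcp_pos: [0.5684, -0.0562, 0.1891]
eef_rot: [3.117, 0.132, -0.289]
contact_force: [-8.7, 2.3, 4.5]
finger_gap: 0.0293
grasp_force: 67.3
```

```bash
python3 ob.py
```

```text
th 0.185 r 0.0601  tau(rxF) 0.646  Frad 2.8 Fy 3.0 L0.17:0.370
12.3667 [-0.204  0.283  1.389 -0.053  1.646  1.283] [ 0.12  0.56 -0.61 -0.19  0.75  0.11] [-8.7  2.3  4.5] [ 0.57  1.69 -0.04]
```

Request:
arm_command:
  travel:
    - [0.366,0,0.011]
    - [0.73,0,0.044]
    - [1.092,0,0.099]
  twist:
    - [0,-0.06,0]
    - [0,-0.12,0]
    - [0,-0.18,0]

```text
t: 12.62
tcp_pos: [0.5788, -0.0553, 0.1862]
eef_rot: [3.071, 0.13, -0.567]
contact_force: [-11.8, 0.4, 4.4]
finger_gap: 0.0295
grasp_force: 67.0
```

```bash
python3 ob.py
```

```text
th 0.365 r 0.0600  tau(rxF) 0.892  Frad -0.1 Fy 1.5 L0.17:0.866
12.6167 [-0.177  0.425  1.237 -0.097  1.832  1.301] [ 0.1   0.57 -0.6  -0.17  0.74  0.05] [-11.8   0.4   4.4] [ 0.45  1.9  -0.04]
```

Request:
arm_command:
  travel:
    - [0.366,0,0.011]
    - [0.73,0,0.044]
    - [1.092,0,0.099]
  twist:
    - [0,-0.06,0]
    - [0,-0.12,0]
    - [0,-0.18,0]

```text
t: 12.87
tcp_pos: [0.5886, -0.0545, 0.1815]
eef_rot: [3.0, 0.126, -0.839]
contact_force: [-13.6, -0.4, 5.0]
finger_gap: 0.0289
grasp_force: 66.5
```

```bash
python3 ob.py
```

```text
th 0.546 r 0.0599  tau(rxF) 1.008  Frad -2.8 Fy 0.7 L0.17:0.975
12.8667 [-0.156  0.567  1.089 -0.138  2.014  1.305] [ 0.07  0.57 -0.58 -0.17  0.72 -0.  ] [-13.6  -0.4   5. ] [ 0.21  2.07 -0.  ]
```

Request:
arm_command:
  travel:
    - [0.366,0,0.011]
    - [0.73,0,0.044]
    - [1.092,0,0.099]
  twist:
    - [0,-0.06,0]
    - [0,-0.12,0]
    - [0,-0.18,0]

```text
t: 13.12
tcp_pos: [0.5973, -0.0537, 0.175]
eef_rot: [2.905, 0.122, -1.104]
contact_force: [-17.1, -1.8, 4.3]
finger_gap: 0.0286
grasp_force: 65.9
```

```bash
python3 ob.py
```

```text
th 0.726 r 0.0599  tau(rxF) 1.119  Frad -8.2 Fy -0.4 L0.17:1.021
13.1167 [-0.14   0.709  0.948 -0.184  2.191  1.296] [ 0.06  0.56 -0.55 -0.19  0.7  -0.06] [-17.1  -1.8   4.3] [0.01 2.29 0.19]
```

Request:
arm_command:
  travel:
    - [-0.366,0,0.011]
    - [-0.73,0,0.044]
    - [-1.092,0,0.099]
  twist:
    - [0,0.06,0]
    - [0,0.12,0]
    - [0,0.18,0]

```text
t: 13.37
tcp_pos: [0.5893, -0.0544, 0.1769]
eef_rot: [3.003, 0.128, -0.834]
contact_force: [-3.9, -0.9, -37.8]
finger_gap: 0.0293
grasp_force: 71.4
```

```bash
python3 ob.py
```

```text
th 0.542 r 0.0564  tau(rxF) -1.178  Frad -34.5 Fy -0.6 L0.17:-0.569
13.3667 [-0.156  0.569  1.095 -0.136  2.003  1.305] [-0.07 -0.59  0.6   0.17 -0.74  0.02] [ -3.9  -0.9 -37.8] [ 0.12 -3.38  0.07]
```

Request:
arm_command:
  travel:
    - [-0.366,0,0.011]
    - [-0.73,0,0.044]
    - [-1.092,0,0.099]
  twist:
    - [0,0.06,0]
    - [0,0.12,0]
    - [0,0.18,0]

```text
t: 13.62
tcp_pos: [0.5795, -0.0552, 0.1823]
eef_rot: [3.074, 0.131, -0.558]
contact_force: [4.0, -0.9, -37.5]
finger_gap: 0.0286
grasp_force: 71.1
```

```bash
python3 ob.py
```

```text
th 0.359 r 0.0566  tau(rxF) -1.202  Frad -33.7 Fy -1.2 L0.17:-0.795
13.6167 [-0.178  0.424  1.244 -0.094  1.82   1.301] [-0.1  -0.57  0.6   0.16 -0.73 -0.04] [  4.   -0.9 -37.5] [-0.02 -3.24 -0.14]
```

Request:
arm_command:
  travel:
    - [-0.366,0,0.011]
    - [-0.73,0,0.044]
    - [-1.092,0,0.099]
  twist:
    - [0,0.06,0]
    - [0,0.12,0]
    - [0,0.18,0]

```text
t: 13.87
tcp_pos: [0.5692, -0.0561, 0.1857]
eef_rot: [3.119, 0.132, -0.279]
contact_force: [12.0, 0.3, -39.0]
finger_gap: 0.0291
grasp_force: 70.6
```

```bash
python3 ob.py
```

```text
th 0.178 r 0.0568  tau(rxF) -1.311  Frad -36.2 Fy -0.7 L0.17:-0.941
13.8667 [-0.205  0.283  1.396 -0.051  1.634  1.282] [-0.12 -0.56  0.62  0.18 -0.74 -0.09] [ 12.    0.3 -39. ] [ 0.07 -3.41 -0.21]
```

Request:
arm_command:
  travel:
    - [-0.366,0,0.011]
    - [-0.73,0,0.044]
    - [-1.092,0,0.099]
  twist:
    - [0,0.06,0]
    - [0,0.12,0]
    - [0,0.18,0]

```text
t: 14.12
tcp_pos: [0.5584, -0.057, 0.187]
eef_rot: [-3.138, -0.133, -0.003]
contact_force: [18.0, 2.1, -38.3]
finger_gap: 0.029
grasp_force: 69.9
```

```bash
python3 ob.py
```

```text
th -0.002 r 0.0570  tau(rxF) -1.251  Frad -38.4 Fy 0.5 L0.17:-0.856
14.1167 [-2.400e-01  1.440e-01  1.551e+00  1.000e-03  1.445e+00  1.246e+00] [-0.15 -0.55  0.62  0.22 -0.75 -0.17] [ 18.    2.1 -38.3] [ 0.08 -3.26 -0.25]
```

Request:
arm_command:
  travel:
    - [-0.366,0,0.011]
    - [-0.73,0,0.044]
    - [-1.092,0,0.099]
  twist:
    - [0,0.06,0]
    - [0,0.12,0]
    - [0,0.18,0]

```text
t: 14.37
tcp_pos: [0.5475, -0.0579, 0.1862]
eef_rot: [-3.118, -0.132, -0.284]
contact_force: [20.1, 6.1, -27.8]
finger_gap: 0.0291
grasp_force: 70.7
```

```bash
python3 ob.py
```

```text
th -0.182 r 0.0572  tau(rxF) -1.030  Frad -31.1 Fy 4.4 L0.17:-0.408
14.3667 [-0.283  0.011  1.707  0.069  1.255  1.187] [-0.19 -0.53  0.63  0.31 -0.77 -0.28] [ 20.1   6.1 -27.8] [ 0.97 -2.87  0.37]
```

Request:
arm_command:
  travel:
    - [-0.366,0,0.011]
    - [-0.73,0,0.044]
    - [-1.092,0,0.099]
  twist:
    - [0,0.06,0]
    - [0,0.12,0]
    - [0,0.18,0]

```text
t: 14.62
tcp_pos: [0.5368, -0.0589, 0.1834]
eef_rot: [-3.072, -0.129, -0.562]
contact_force: [32.0, 2.8, -33.5]
finger_gap: 0.0288
grasp_force: 68.7
```

```bash
python3 ob.py
```

```text
th -0.362 r 0.0575  tau(rxF) -1.207  Frad -42.7 Fy 0.1 L0.17:-1.037
14.6167 [-0.338 -0.115  1.863  0.167  1.068  1.091] [-0.24 -0.48  0.62  0.44 -0.73 -0.45] [ 32.    2.8 -33.5] [-0.08 -2.9  -0.09]
```

Request:
arm_command:
  travel:
    - [0,0,0]
    - [0,0,0]
    - [0,0,0]
    - [0,0,0]
    - [0,0,0]
    - [0,0,0]
    - [-0.609,0,0.03]
    - [-1.212,0,0.122]
    - [-1.212,0,0.122]
    - [-1.212,0,0.122]
  twist:
    - [0,0,0]
    - [0,0,0]
    - [0,0,0]
    - [0,0,0]
    - [0,0,0]
    - [0,0,0]
    - [0,0.1,0]
    - [0,0.2,0]
    - [0,0.2,0]
    - [0,0.2,0]
  fingers: 0

```text
t: 15.45
tcp_pos: [0.5245, -0.0604, 0.1799]
eef_rot: [-2.995, -0.125, -0.86]
contact_force: [-0.3, -0.4, 1.1]
finger_gap: 0.0851
grasp_force: 0.0
```

```bash
python3 ob.py; python3 -c "
from h import *
print(r.get_obs()['tcp_pos'])"
```

```text
th -0.559 r 0.0602  tau(rxF) -0.022  Frad 1.1 Fy -0.4 L0.17:-0.101
15.45 [-0.416 -0.241  2.032  0.338  0.877  0.916] [ 0.02  0.03 -0.07 -0.03  0.03  0.03] [-0.3 -0.4  1.1] [-0.03  0.27  0.07]
[ 0.52451337 -0.06041985  0.17991752]
```

Request:
arm_command:
  travel:
    - [0,0,0]
    - [0,0,0]
    - [0,0,0]
    - [0,0,0]
    - [0,0,0]
    - [0,0,0]
    - [0,0,0]
    - [0,0,0]
  twist:
    - [0,0,0]
    - [0,0,0]
    - [0,0,0]
    - [0,0,0]
    - [0,0,0]
    - [0,0,0]
    - [0,0,0]
    - [0,0,0]
  fingers: 255
  grip_force: 80

```text
t: 16.12
tcp_pos: [0.5256, -0.0598, 0.1807]
eef_rot: [-2.993, -0.128, -0.861]
contact_force: [-3.2, 5.0, 4.6]
finger_gap: 0.029
grasp_force: 80.8
```

```bash
python3 ob.py
```

```text
th -0.560 r 0.0602  tau(rxF) -0.009  Frad 5.4 Fy 5.3 L0.17:0.064
16.1167 [-0.415 -0.24   2.03   0.339  0.878  0.916] [ 0. -0.  0. -0.  0.  0.] [-3.2  5.   4.6] [0.81 0.22 0.45]
```

Request:
arm_command:
  travel:
    - [0.181,0,0.003]
    - [0.363,0,0.011]
    - [0.544,0,0.024]
    - [0.724,0,0.044]
    - [0.904,0,0.068]
    - [1.083,0,0.098]
    - [1.261,0,0.133]
    - [1.438,0,0.173]
    - [1.614,0,0.219]
    - [1.788,0,0.27]
  twist:
    - [0,-0.03,0]
    - [0,-0.06,0]
    - [0,-0.09,0]
    - [0,-0.12,0]
    - [0,-0.15,0]
    - [0,-0.18,0]
    - [0,-0.21,0]
    - [0,-0.24,0]
    - [0,-0.27,0]
    - [0,-0.3,0]

```text
t: 16.95
tcp_pos: [0.5419, -0.0584, 0.1878]
eef_rot: [-3.101, -0.132, -0.402]
contact_force: [-8.0, 4.6, 7.5]
finger_gap: 0.0286
grasp_force: 81.4
```

```bash
python3 ob.py
```

```text
th -0.258 r 0.0601  tau(rxF) 0.374  Frad 9.2 Fy 5.2 L0.17:0.532
16.95 [-0.306 -0.048  1.771  0.106  1.181  1.151] [ 0.11  0.25 -0.31 -0.19  0.38  0.19] [-8.   4.6  7.5] [0.82 0.88 0.16]
```

Request:
arm_command:
  travel:
    - [0.181,0,0.003]
    - [0.363,0,0.011]
    - [0.544,0,0.024]
    - [0.724,0,0.044]
    - [0.904,0,0.068]
  twist:
    - [0,-0.03,0]
    - [0,-0.06,0]
    - [0,-0.09,0]
    - [0,-0.12,0]
    - [0,-0.15,0]

```text
t: 17.37
tcp_pos: [0.5507, -0.0577, 0.1895]
eef_rot: [-3.129, -0.133, -0.169]
contact_force: [-7.6, 3.6, 8.1]
finger_gap: 0.0285
grasp_force: 81.4
```

```bash
python3 ob.py
```

```text
th -0.108 r 0.0600  tau(rxF) 0.442  Frad 8.9 Fy 4.2 L0.17:0.501
17.3667 [-0.265  0.06   1.641  0.038  1.339  1.214] [ 0.09  0.27 -0.31 -0.14  0.38  0.12] [-7.6  3.6  8.1] [0.77 1.06 0.06]
```

Request:
arm_command:
  travel:
    - [0.181,0,0.003]
    - [0.363,0,0.011]
    - [0.544,0,0.024]
    - [0.724,0,0.044]
    - [0.904,0,0.068]
  twist:
    - [0,-0.03,0]
    - [0,-0.06,0]
    - [0,-0.09,0]
    - [0,-0.12,0]
    - [0,-0.15,0]

```text
t: 17.78
tcp_pos: [0.5597, -0.0569, 0.1899]
eef_rot: [3.137, 0.133, -0.066]
contact_force: [-7.2, 3.7, 8.8]
finger_gap: 0.0286
grasp_force: 81.3
```

```bash
python3 ob.py
```

```text
th 0.042 r 0.0599  tau(rxF) 0.507  Frad 8.5 Fy 4.3 L0.17:0.459
17.7833 [-0.231  0.173  1.512 -0.013  1.497  1.256] [ 0.08  0.28 -0.31 -0.11  0.38  0.08] [-7.2  3.7  8.8] [ 0.71  1.24 -0.15]
```

Request:
arm_command:
  travel:
    - [0.181,0,0.003]
    - [0.363,0,0.011]
    - [0.544,0,0.024]
    - [0.724,0,0.044]
    - [0.904,0,0.068]
  twist:
    - [0,-0.03,0]
    - [0,-0.06,0]
    - [0,-0.09,0]
    - [0,-0.12,0]
    - [0,-0.15,0]

```text
t: 18.2
tcp_pos: [0.5686, -0.0562, 0.1889]
eef_rot: [3.117, 0.132, -0.301]
contact_force: [-8.1, 3.3, 9.0]
finger_gap: 0.029
grasp_force: 81.2
```

```bash
python3 ob.py
```

```text
th 0.193 r 0.0599  tau(rxF) 0.655  Frad 7.3 Fy 4.0 L0.17:0.710
18.2 [-0.203  0.289  1.383 -0.054  1.654  1.283] [ 0.06  0.28 -0.31 -0.09  0.37  0.05] [-8.1  3.3  9. ] [ 0.59  1.39 -0.23]
```

Request:
arm_command:
  travel:
    - [0.181,0,0.003]
    - [0.363,0,0.011]
    - [0.544,0,0.024]
    - [0.724,0,0.044]
    - [0.904,0,0.068]
  twist:
    - [0,-0.03,0]
    - [0,-0.06,0]
    - [0,-0.09,0]
    - [0,-0.12,0]
    - [0,-0.15,0]

```text
t: 18.62
tcp_pos: [0.5772, -0.0554, 0.1866]
eef_rot: [3.079, 0.131, -0.533]
contact_force: [-8.0, 3.0, 10.0]
finger_gap: 0.0287
grasp_force: 81.1
```

```bash
python3 ob.py
```

```text
th 0.343 r 0.0598  tau(rxF) 0.751  Frad 6.9 Fy 3.6 L0.17:0.890
18.6167 [-0.181  0.407  1.257 -0.091  1.809  1.299] [ 0.05  0.28 -0.3  -0.09  0.37  0.03] [-8.  3. 10.] [ 0.58  1.45 -0.27]
```

Request:
arm_command:
  travel:
    - [0,0,0]
    - [0,0,0]
    - [0,0,0]
  twist:
    - [0,0,0]
    - [0,0,0]
    - [0,0,0]

```text
t: 18.87
tcp_pos: [0.5777, -0.0554, 0.1864]
eef_rot: [3.08, 0.131, -0.529]
contact_force: [1.1, 3.1, 9.2]
finger_gap: 0.029
grasp_force: 81.4
```

```bash
python3 ob.py
```

```text
th 0.340 r 0.0598  tau(rxF) 0.127  Frad 9.1 Fy 3.0 L0.17:-0.610
18.8667 [-0.181  0.406  1.257 -0.09   1.807  1.299] [ 0. -0.  0.  0. -0.  0.] [1.1 3.1 9.2] [ 0.68  0.93 -0.34]
```

Request:
arm_command:
  travel:
    - [-0.06,0,0]
    - [-0.181,0,0.003]
    - [-0.363,0,0.011]
    - [-0.544,0,0.024]
    - [-0.724,0,0.044]
  twist:
    - [0,0.01,0]
    - [0,0.03,0]
    - [0,0.06,0]
    - [0,0.09,0]
    - [0,0.12,0]

```text
t: 19.28
tcp_pos: [0.5708, -0.056, 0.1885]
eef_rot: [3.111, 0.132, -0.341]
contact_force: [-0.3, 4.5, 7.7]
finger_gap: 0.0289
grasp_force: 81.2
```

```bash
python3 ob.py
```

```text
th 0.218 r 0.0599  tau(rxF) 0.111  Frad 7.5 Fy 4.5 L0.17:-0.451
19.2833 [-0.199  0.311  1.36  -0.061  1.681  1.287] [-0.06 -0.28  0.31  0.09 -0.37 -0.04] [-0.3  4.5  7.7] [ 0.7   0.78 -0.26]
```

Request:
arm_command:
  travel:
    - [-0.181,0,0.003]
    - [-0.363,0,0.011]
    - [-0.544,0,0.024]
    - [-0.724,0,0.044]
    - [-0.904,0,0.068]
  twist:
    - [0,0.03,0]
    - [0,0.06,0]
    - [0,0.09,0]
    - [0,0.12,0]
    - [0,0.15,0]

```text
t: 19.7
tcp_pos: [0.5619, -0.0567, 0.1898]
eef_rot: [3.135, 0.133, -0.107]
contact_force: [0.8, 3.8, 6.7]
finger_gap: 0.029
grasp_force: 81.1
```

```bash
python3 ob.py
```

```text
th 0.068 r 0.0599  tau(rxF) -0.050  Frad 6.8 Fy 3.7 L0.17:-0.681
19.7 [-0.226  0.194  1.488 -0.02   1.524  1.262] [-0.07 -0.28  0.31  0.1  -0.38 -0.07] [0.8 3.8 6.7] [ 0.73  0.56 -0.07]
```

Request:
arm_command:
  travel:
    - [-0.181,0,0.003]
    - [-0.363,0,0.011]
    - [-0.544,0,0.024]
    - [-0.724,0,0.044]
    - [-0.904,0,0.068]
  twist:
    - [0,0.03,0]
    - [0,0.06,0]
    - [0,0.09,0]
    - [0,0.12,0]
    - [0,0.15,0]

```text
t: 20.12
tcp_pos: [0.5529, -0.0575, 0.1898]
eef_rot: [-3.132, -0.133, -0.129]
contact_force: [0.6, 4.8, 5.7]
finger_gap: 0.0289
grasp_force: 81.0
```

```bash
python3 ob.py
```

```text
th -0.082 r 0.0600  tau(rxF) -0.105  Frad 5.6 Fy 4.7 L0.17:-0.711
20.1167 [-0.258  0.081  1.617  0.029  1.366  1.223] [-0.09 -0.27  0.31  0.13 -0.38 -0.11] [0.6 4.8 5.7] [0.76 0.48 0.03]
```

Request:
arm_command:
  travel:
    - [-0.181,0,0.003]
    - [-0.363,0,0.011]
    - [-0.544,0,0.024]
    - [-0.724,0,0.044]
    - [-0.904,0,0.068]
  twist:
    - [0,0.03,0]
    - [0,0.06,0]
    - [0,0.09,0]
    - [0,0.12,0]
    - [0,0.15,0]

```text
t: 20.53
tcp_pos: [0.544, -0.0582, 0.1884]
eef_rot: [-3.107, -0.132, -0.362]
contact_force: [2.4, 5.4, 5.2]
finger_gap: 0.0288
grasp_force: 80.8
```

```bash
python3 ob.py
```

```text
th -0.232 r 0.0600  tau(rxF) -0.281  Frad 4.4 Fy 5.2 L0.17:-1.055
20.5333 [-0.298 -0.028  1.747  0.093  1.208  1.164] [-0.1  -0.25  0.31  0.17 -0.38 -0.16] [2.4 5.4 5.2] [0.9  0.33 0.17]
```

Request:
arm_command:
  travel:
    - [-0.181,0,0.003]
    - [-0.363,0,0.011]
    - [-0.544,0,0.024]
    - [-0.724,0,0.044]
    - [-0.904,0,0.068]
  twist:
    - [0,0.03,0]
    - [0,0.06,0]
    - [0,0.09,0]
    - [0,0.12,0]
    - [0,0.15,0]

```text
t: 20.95
tcp_pos: [0.5355, -0.059, 0.1857]
eef_rot: [-3.065, -0.13, -0.593]
contact_force: [3.5, 6.2, 4.3]
finger_gap: 0.0291
grasp_force: 80.6
```

```bash
python3 ob.py
```

```text
th -0.382 r 0.0601  tau(rxF) -0.379  Frad 2.5 Fy 5.9 L0.17:-1.167
20.95 [-0.346 -0.131  1.877  0.181  1.052  1.077] [-0.12 -0.24  0.31  0.24 -0.37 -0.24] [3.5 6.2 4.3] [1.02 0.2  0.34]
```

Request:
arm_command:
  travel:
    - [0,0,0]
    - [0,0,0]
    - [0,0,0]
  twist:
    - [0,0,0]
    - [0,0,0]
    - [0,0,0]

```text
t: 21.2
tcp_pos: [0.535, -0.059, 0.1855]
eef_rot: [-3.066, -0.131, -0.589]
contact_force: [-6.7, 4.8, 7.3]
finger_gap: 0.029
grasp_force: 81.4
```

```bash
python3 ob.py
```

```text
th -0.380 r 0.0601  tau(rxF) 0.217  Frad 9.1 Fy 5.3 L0.17:0.263
21.2 [-0.346 -0.13   1.876  0.18   1.055  1.078] [-0.  0. -0. -0.  0.  0.] [-6.7  4.8  7.3] [0.8  0.69 0.29]
```

```bash
python3 - <<'E'
import numpy as np
from scipy.optimize import least_squares
# w, tilt, rxF, L.169 tau (tilt-bias removed), dir
D=[]
for th,x,l in [(.181,.121,.174),(.361,.259,.333),(.541,.324,.554),(.72,.392,.777),(.899,.448,.972)]: D.append((th,th,x,l-.45*np.sin(th),1))
for th,x,l in [(.718,-.659,-.552),(.537,-.91,-.767),(.357,-1.085,-.968),(.176,-1.261,-1.195),(-.004,-1.376,-1.194)]: D.append((th,th,x,l-.45*np.sin(th),-1))
for th,x,l in [(-.597,.122,.317),(-.296,.374,.44),(.004,.579,.531),(.185,.646,.37),(.365,.892,.866),(.546,1.008,.975),(.726,1.119,1.021)]: D.append((.9+th,th,x,l,1))
for th,x,l in [(.542,-1.178,-.569),(.359,-1.202,-.795),(.178,-1.311,-.941),(-.002,-1.251,-.856),(-.182,-1.03,-.408),(-.362,-1.207,-1.037)]: D.append((.9+th,th,x,l,-1))
for th,x,l in [(-.258,.374,.532),(-.108,.442,.501),(.042,.507,.459),(.193,.655,.71),(.343,.751,.89)]: D.append((1.1+th,th,x,l,1))
for th,x,l in [(.218,.111,-.451),(.068,-.05,-.681),(-.082,-.105,-.711),(-.232,-.281,-1.055),(-.382,-.379,-1.167)]: D.append((1.1+th,th,x,l,-1))
D=np.array(D); w,th,x,l,d=D.T
def f(p,i): return (p[0]*np.sin(w-p[1])+d*.66+p[2]*np.sin(th)+p[3]*x/.071+p[4]-l)[i]
n=np.arange(len(D))
for name,i in (('all',n),('no bad rev',np.r_[0:17,23:33]),('last',np.r_[23:33]),('fwd',n[d>0]),('run1',np.r_[0:10])):
  for mask in ([1,1,0,0,0],[1,1,1,0,0],[1,1,1,1,0],[1,1,1,1,1]):
    m=np.array(mask)
    s=least_squares(lambda p:np.r_[f(p*m,i),(p[2:]*m[2:])/np.array([.1,.02,.1])*.1],[.55,1.1,0,0,0],loss='soft_l1',f_scale=.1)
    print(name,mask,(s.x*m).round(3),'rms',f(s.x*m,i).std().round(3))
E
```

```text
all [1, 1, 0, 0, 0] [0.625 1.152 0.    0.    0.   ] rms 0.147
all [1, 1, 1, 0, 0] [0.623 1.169 0.046 0.    0.   ] rms 0.147
all [1, 1, 1, 1, 0] [0.562 1.185 0.037 0.004 0.   ] rms 0.144
all [1, 1, 1, 1, 1] [0.568 1.212 0.036 0.004 0.015] rms 0.144
no bad rev [1, 1, 0, 0, 0] [0.662 1.108 0.    0.    0.   ] rms 0.113
no bad rev [1, 1, 1, 0, 0] [0.662 1.141 0.072 0.    0.   ] rms 0.107
no bad rev [1, 1, 1, 1, 0] [0.618 1.169 0.07  0.003 0.   ] rms 0.105
no bad rev [1, 1, 1, 1, 1] [0.624 1.197 0.069 0.003 0.017] rms 0.105
last [1, 1, 0, 0, 0] [0.974 1.19  0.    0.    0.   ] rms 0.1
last [1, 1, 1, 0, 0] [ 0.974  1.19  -0.     0.     0.   ] rms 0.1
last [1, 1, 1, 1, 0] [ 0.967  1.191 -0.     0.     0.   ] rms 0.1
last [1, 1, 1, 1, 1] [ 0.967  1.189  0.     0.    -0.002] rms 0.1
fwd [1, 1, 0, 0, 0] [0.645 1.088 0.    0.    0.   ] rms 0.11
fwd [1, 1, 1, 0, 0] [0.642 1.097 0.018 0.    0.   ] rms 0.109
fwd [1, 1, 1, 1, 0] [0.556 1.308 0.003 0.012 0.   ] rms 0.103
fwd [1, 1, 1, 1, 1] [ 0.553  1.301  0.003  0.012 -0.005] rms 0.103
run1 [1, 1, 0, 0, 0] [0.783 0.975 0.    0.    0.   ] rms 0.043
run1 [1, 1, 1, 0, 0] [0.783 0.975 0.    0.    0.   ] rms 0.043
run1 [1, 1, 1, 1, 0] [ 0.795  0.971 -0.    -0.001  0.   ] rms 0.043
run1 [1, 1, 1, 1, 1] [ 0.799  0.98  -0.    -0.001  0.008] rms 0.042
```

Request:
arm_command:
  travel:
    - [0.302,0,0.008]
    - [0.604,0,0.03]
    - [0.904,0,0.068]
    - [1.202,0,0.121]
    - [1.497,0,0.188]
    - [1.788,0,0.27]
    - [2.075,0,0.367]
    - [2.356,0,0.478]
    - [2.577,0,0.577]
    - [2.577,0,0.577]
  twist:
    - [0,-0.05,0]
    - [0,-0.1,0]
    - [0,-0.15,0]
    - [0,-0.2,0]
    - [0,-0.25,0]
    - [0,-0.3,0]
    - [0,-0.35,0]
    - [0,-0.4,0]
    - [0,-0.44,0]
    - [0,-0.44,0]

```text
t: 22.03
tcp_pos: [0.5616, -0.0568, 0.1898]
eef_rot: [3.135, 0.134, -0.1]
contact_force: [-4.7, 5.1, 12.5]
finger_gap: 0.0285
grasp_force: 83.5
```

Request:
arm_command:
  travel:
    - [0,0,0]
    - [0,0,0]
    - [0,0,0]
    - [0,0,0]
  twist:
    - [0,0,0]
    - [0,0,0]
    - [0,0,0]
    - [0,0,0]

```text
t: 22.37
tcp_pos: [0.5614, -0.0568, 0.1898]
eef_rot: [3.135, 0.134, -0.094]
contact_force: [1.4, 3.6, 7.7]
finger_gap: 0.0288
grasp_force: 82.8
```

```bash
python3 ob.py; python3 - <<'E'
from h import *
im=r.get_image('side'); save('s2',np.hstack([cv2.resize(cv2.cvtColor(cv2.imread('pics/side0.png'),cv2.COLOR_BGR2RGB)[180:300,255:345],None,fx=4.4,fy=4.4,interpolation=cv2.INTER_CUBIC),cv2.resize(im['pixels'][180:300,255:345],None,fx=4.4,fy=4.4,interpolation=cv2.INTER_CUBIC)]))
E
```

```text
th 0.060 r 0.0599  tau(rxF) -0.088  Frad 7.8 Fy 3.5 L0.17:-0.847
22.3667 [-0.227  0.188  1.495 -0.018  1.515  1.26 ] [ 0. -0.  0. -0. -0.  0.] [1.4 3.6 7.7] [ 0.78  0.61 -0.14]
```

View pics/s2.png

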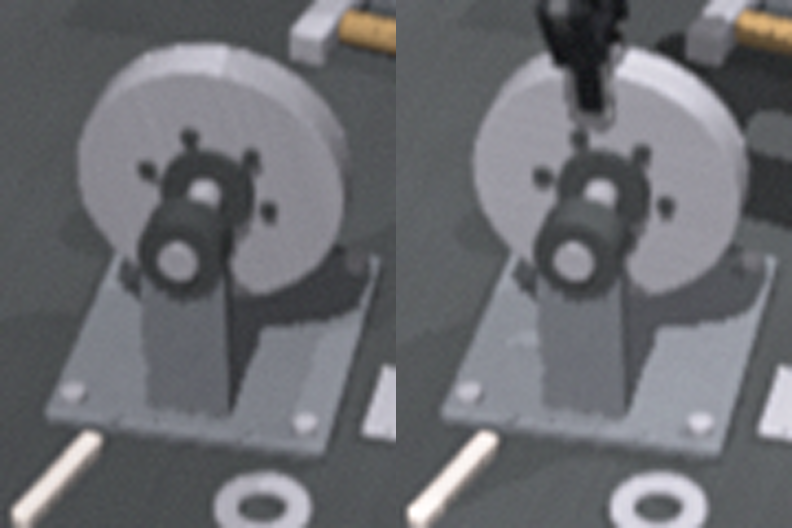

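The bolt heads near (145,178), (183,138), (245,155) and (270,207) have moved about 0.11 rad beyond one 60° pitch. That gives a wheel turn of 1.16 rad, as intended and with no slip. The bystanders are where they were, so I am handing in.

```bash
python3 -c "
from bench import r
print(r.finish_job())"
```

```text
the job is handed in; nothing more can be done
None
```

I turned the wheel about 1.16 rad, so by force measurement its heavy side points down (my estimate is good to about 0.1–0.2 rad). I handed the job in with the fingers gripping the rim at about 80 N, the wheel still and the other things untouched; the hand-in returned no verdict.

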